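# Seat the brake adjuster and snap the toggle clamp over it

### The job

Without gripping or lifting anything, push the steel brake adjuster along its channel with the fingertips until it sits fully home against the end stop. Then push the clamp's handle over past upright so that it snaps across and the rubber pad holds the adjuster down. Leave the tire lever, spanner, parts box and bell where they are.

Things in the scene. Friction and masses are not known exactly. Their poses are not given: they have to be found in the camera images.
- fixture: Fixed bench fixture: aluminium base plate, x -110 to +90, y -40 to +90 mm, 12 mm thick. Origin on the work surface under the channel's centre line; x along the channel towards the end stop, y towards the clamp, z up. Channel floor at z = 12 mm, between two steel strips (inner faces y = -15, +15 mm, outer -21, +21, tops z = 18 mm, x -110 to +70 mm)
- stop_face (a point): Middle of the end stop's face, at x = 70, y = 0, z = 25 mm in the fixture's frame. The stop is a dark steel block 42 mm wide and 16 mm thick across the channel's +x end, its top at z = 32 mm
- adjuster: Loose steel star-wheel brake adjuster lying in the channel: 84 mm long (along its x, which is the fixture's x), 26 x 26 mm, square ends, 0.11 to 0.23 kg. Origin at its underside's centre, on the channel floor; top at z = 38 mm. Starts 25 to 75 mm short of the stop; slides when pushed on its -x end. Home, its origin is at x = +28 mm in the fixture's frame
- hinge (a point): Point on the clamp lever's hinge axis, at x = 45, y = 55, z = 50 mm in the fixture's frame; the axis runs along the fixture's x. The steel bracket round it spans x 27 to 63, y 40 to 70 mm, top at z = 58 mm; a small steel spring beside it (x 63 to 75 mm) joins the lever to the base, below z = 75 mm
- toggle (a joint): Clamp lever angle, rad. About 0: open, handle leaning 0.65 rad from upright away from the channel (+y of the fixture), pad arm raised. 0.65: handle upright, dead centre of a spring that drives the lever to the side it leans to. About 1.3: shut, handle leaning 0.65 rad towards -y, pad on the adjuster. Limits 0, 1.32. Takes about 3 N at the handle's end; past centre it snaps over by itself
- handle_end (a point): Free end of the lever's handle, its z pointing outwards along the handle, 111 mm from the hinge axis, in the plane x = 45 mm of the fixture: steel bar 10 mm thick, with a round black grip 17 mm thick over the last 65 mm. In the fixture's frame it is at y = 122, z = 139 mm open; y = 55, z = 161 upright; y = -12, z = 139 shut
- pad: Round rubber pad 16 mm across, sprung (gives up to 3 mm), under the end of the lever's arm (61 mm long, 14 mm wide); origin at the centre of its pressing face. Lever open: the arm stands 1.3 rad up from level, over the bracket, to about z = 112 mm. Shut: the arm lies level across the channel and the pad presses on the adjuster's top at x = 45, y = 0 mm in the fixture's frame with about 6 N
- tire_lever: Bystander: red steel tire lever lying flat, 131 x 20 x 6.5 mm, long axis along its x; origin at the underside's middle
- spanner: Bystander: steel spanner lying flat, 150 mm long along its x, under 15 mm high; origin at the underside's middle
- parts_box: Bystander: translucent blue pill-shaped parts box, 85 x 40 x 26 mm, long axis along its x; origin at the underside's centre
- bell: Bystander: green plastic bicycle bell, 54 mm across, 37 mm high, with a black thumb lever reaching 41 mm along its -x; origin at the underside's centre
There are look-alikes about, which are no part of the job. What is meant by the adjuster is not pink, and is the smaller of those in its own colour.

How it is judged:
By the outcome, as a careful person would: the job done as asked, in the order asked, and still so for the second after the job is handed in, with the robot touching nothing.
It also fails if it takes over 45 s, if anything falls off the work surface, if the arm or the gripper's body presses on something with over 40 N, if the wrist force passes 120 N, or if a joint passes its speed limit or range.

### The arm

A 6-joint arm with a two-finger parallel gripper is mounted at the origin on the work surface. World frame = base frame: x ahead of the robot, y to its left, z up, the work surface at z = 0. Lengths are in mm, angles in rad, forces in N, time in s.
With the tool pointing down it reaches from about 400 to 925 mm from the base axis. Payload 12.5 kg.
Tool frame: the origin (TCP) lies at the very end of the fingers, on their centre line; the grasp point (between the pads) lies env.grip_point_offset behind it (env.grip_point_offset is the distance from the TCP to the grasp point, in mm); y points along the fingers, z is the direction in which the jaws open and shut, and the axes are right-handed (so a half turn about y gives the same grasp; the last joint's range is limited). The gripper opens to 95 mm and grips with 3 to 60 N. Pads are 20 mm wide; open, the fingers measure 119 mm over their backs; the gripper's body (75 mm by 180 mm) begins 59 mm behind the grasp point.
Start: joints at [-1.396, 0.491, 1.559, -0, 1.092, -0.106], TCP at [173.225, -600.533, 214.661] pointing down, gripper open.
Joint ranges: [-3.1, 3.1], [-0.84, 2.19], [0.05, 2.79], [-1.13, 4.28], [0.06, 2.93], [-2.69, 2.69]. Speed limits (rad/s): [2.22, 2.22, 2.79, 3.14, 3.14, 3.14].

### API

Orientations are given as [roll, pitch, yaw] about the fixed x, y, z axes, in that order (R = Rz(yaw) Ry(pitch) Rx(roll)).
In Python, from cell import readout, read_camera, env, nets gives the robot as it stands.
- The arm moves only by the tool apply_moves, never from a script. Its argument "increments" is a list of rows, each a list of 3 entries, a list of its own where there are three numbers: the shift along the tool's x, y, z in cm, then the turn, a rotation vector about the tool's x, y, z in degrees, then the finger opening in cm, from 0 to 9.51. A call has exactly 5 rows; each row shifts and turns the pose as measured when the row begins, along the tool's axes as they then stand; what a row does not reach is not made up. A row lasts 1/8 s, in which the tool goes at most 62.5 mm and 10.7 degrees, less where a joint would pass 70% of its speed; a pose out of reach is approached as far as the arm can. A call with a gripper value outside its range is refused whole. The fingers move at their own pace and stop on an object; the grip force is fixed at half the most. Time passes only in rows, so rows that do not move let the fingers close, or fill a call up. It gives the time, the measured TCP pose, the force and the opening at its end, in the units of the state.
- readout.state(): the state, without advancing time (a new reading comes with each control period).
- read_camera(name): name is "scene" or "top"; returns a dict with "img" (400x640x3 uint8, red, green, blue), "vfov" (degrees; the focal length in pixels is half the picture's height over the tangent of half this angle, whatever the lens; pixels are square), "cx", "cy" (the principal point, pixels), "rvec" (rotation vector, rad) and "tvec" (3), from world to camera coordinates, as OpenCV has them. Camera axes: x right, y down, z forward; pixel columns grow to the right and rows downward; lengths in mm; the calibration is good to about 2 mm. A picture is of the moment at which its call begins. There is no depth.
- env.job_done(): hands the job in, once; it reports no verdict.
Trained networks look in a picture, given as the dict that the camera call returned (one of the last four; its "shot" number tells which), for a name from the list of things; names that differ only in an ending like _2 or _b are one class to them, and where a whole thing is asked for, a point or a joint stands for the part that bears it (a point fixed in the world has none). Each returns a list of dicts, best first, with "confidence" (0 to 1); they miss things now and then, are a little off and sometimes report something else, mostly with a low value. They report only what shows in the picture. A call takes as long as a camera call. They do not tell look-alikes from the thing itself.
- nets.look_for(picture, thing): "point" ([x, y, z] in mm, in the coordinates of the camera as it stood for that picture, good to about 4 mm: the middle of the surface that is visible of it).
- nets.mark_of(picture, thing): "point" ([x, y, z] in mm, in the coordinates of the camera as it stood for that picture, good to about 4 mm: a listed point, or the origin of a listed thing).
The state is a dict: "t": time; "joints": joint angles; "qvel": joint speeds; "tau": joint torques, N m; "eef_pos": TCP position; "tcp_rot": TCP orientation; "ft_force": force on the tool from outside, world axes, zero at the start; "moment": the same for the moment, N m; "opening": opening from 0.0 (shut) to 1.0 (fully open).
Only numpy, scipy, OpenCV 4.12 (cv2) and the standard library are available. Lean on these libraries where they do the work, as an engineer would, in place of code of your own. Each camera call takes 0.05 s, during which the arm holds its last target. There are 200 camera calls.

## Working session

There is one attempt and no reset: what is moved stays moved. The work goes in short steps, Python scripts to look and compute and a tool call to move; the robot and the scene stay as the last step left them, time stands still between calls to the robot, and variables do not carry over. Pictures are saved under pics/ and viewed, about 8 in all and at most 12, crops included, and the job is handed in when it is done.

Besides the shell and the picture viewer there is one more tool, called by a JSON object that holds its "name" and its "arguments". apply_moves: Moves the arm, as the interface text tells. Its arguments: {"type":"object","properties":{"increments":{"type":"array"}},"required":["increments"]}

```bash
mkdir -p pics
cat > h.py <<'E'
import numpy as np, cv2
from cell import readout, read_camera, env, nets
def toworld(p,c):
    R=cv2.Rodrigues(np.array(c["rvec"],float))[0]; return R.T@(np.array(p,float)-np.array(c["tvec"],float).ravel())
def K(c):
    f=200/np.tan(np.radians(c["vfov"])/2); return f
def proj(P,c):
    R=cv2.Rodrigues(np.array(c["rvec"],float))[0]; q=R@np.array(P,float)+np.array(c["tvec"],float).ravel()
    f=K(c); return np.array([c["cx"]+f*q[0]/q[2],c["cy"]+f*q[1]/q[2]])
def ray(u,v,z,c):
    R=cv2.Rodrigues(np.array(c["rvec"],float))[0]; t=np.array(c["tvec"],float).ravel()
    d=R.T@np.array([(u-c["cx"])/K(c),(v-c["cy"])/K(c),1]); o=-R.T@t
    return o+d*(z-o[2])/d[2]
def save(c,n,crop=None,s=1):
    im=c["img"][:,:,::-1]
    if crop: x0,y0,x1,y1=crop; im=im[y0:y1,x0:x1]
    cv2.imwrite("pics/"+n,cv2.resize(im,None,fx=s,fy=s,interpolation=cv2.INTER_CUBIC))
E
python3 - <<'E'
from h import *
print({k:np.round(v,3) for k,v in readout.state().items()})
for n in("scene","top"):
    c=read_camera(n); save(c,n+"0.png",s=1.25)
    print(n,c["vfov"],c["cx"],c["cy"],c["rvec"],c["tvec"])
    for th in("fixture","stop_face","adjuster","hinge","handle_end","pad","toggle","bell","parts_box","spanner","tire_lever"):
        for r in nets.mark_of(c,th)[:5]:
            P=toworld(r["point"],c); print(th,round(r["confidence"],2),P.round(0),proj(P,c).round(0))
E
```

```text
{'t': np.float64(0.0), 'joints': array([-1.396,  0.492,  1.559, -0.   ,  1.092, -0.106]), 'qvel': array([-0.001, -0.001, -0.   ,  0.002,  0.001, -0.002]), 'tau': array([ 2.0000e-03, -6.1263e+01, -2.5818e+01,  6.9000e-02,  4.8000e-02,
       -0.0000e+00]), 'eef_pos': array([ 173.192, -600.258,  214.053]), 'tcp_rot': array([-1.572,  0.   , -2.861]), 'ft_force': array([-0.022,  0.849, -0.512]), 'moment': array([0.011, 0.007, 0.048]), 'opening': np.float64(1.0)}
scene 47.27368176439037 318.94528081663935 206.01769906615263 [ 2.11025204  1.45822192 -0.50758276] [-139.51302434 -347.47614583 1361.01851794]
fixture 0.77 [574.  23.   0.] [355. 238.]
stop_face 0.65 [637.  51.  27.] [379. 249.]
adjuster 0.8 [ 478. -197.    2.] [250. 233.]
adjuster 0.7 [555.  15.  11.] [349. 229.]
adjuster 0.6 [366.   0.  -0.] [314. 176.]
hinge 0.65 [591.  92.  50.] [389. 222.]
handle_end 0.81 [569. 153. 142.] [415. 180.]
handle_end 0.49 [605.  71. 101.] [385. 215.]
pad 0.58 [605.  69.  99.] [384. 216.]Traceback (most recent call last):
  File "<stdin>", line 7, in <module>
ValueError: it knows: adjuster, bell, fixture, handle_end, hinge, pad, parts_box, spanner, stop_face, tire_lever
```

Run:
```python
from h import *
for n in("scene","top"):
    c=read_camera(n); save(c,n+"0.png",s=1.25)
    for th in("fixture","stop_face","adjuster","hinge","handle_end","pad","bell","parts_box","spanner","tire_lever"):
        for r in nets.mark_of(c,th)[:5]:
            P=toworld(r["point"],c); print(n,th,round(r["confidence"],2),P.round(0),proj(P,c).round(0))
```

```text
scene fixture 0.87 [572.  26.   1.] [356. 236.]
scene stop_face 0.7 [637.  51.  26.] [380. 250.]
scene adjuster 0.94 [556.  14.  11.] [349. 230.]
scene adjuster 0.89 [ 477. -196.    1.] [251. 233.]
scene adjuster 0.71 [364.  -2.  -1.] [313. 176.]
scene hinge 0.67 [587.  92.  50.] [388. 220.]
scene hinge 0.24 [ 666. -129.    5.] [306. 293.]
scene handle_end 0.84 [564. 153. 141.] [414. 178.]
scene pad 0.55 [605.  68. 101.] [384. 216.]
scene bell 0.57 [431. 150.  -3.] [380. 178.]
scene bell 0.4 [604.  67.  98.] [383. 216.]
scene parts_box 0.92 [728. 111.   1.] [423. 282.]
scene parts_box 0.58 [ 666. -132.    6.] [305. 293.]
scene spanner 0.85 [640. -87.   3.] [321. 276.]
scene tire_lever 0.69 [ 666. -130.    1.] [306. 294.]
scene tire_lever 0.44 [430. 154.  -0.] [381. 177.]
top fixture 0.98 [571.  24.  -1.] [285. 207.]
top fixture 0.2 [725. 109.   0.] [253. 146.]
top stop_face 0.84 [634.  53.  26.] [273. 179.]
top adjuster 0.9 [553.  19.  18.] [286. 214.]
top adjuster 0.83 [ 478. -196.   -2.] [374. 248.]
top adjuster 0.72 [358.   1.   0.] [291. 296.]
top hinge 0.88 [588.  94.  52.] [254. 196.]
top handle_end 0.8 [564. 154. 136.] [221. 198.]
top handle_end 0.65 [635.  50.  26.] [274. 179.]
top handle_end 0.65 [727. 113.   2.] [252. 144.]
top pad 0.54 [726. 112.   4.] [252. 145.]
top pad 0.43 [601.  74. 101.] [260. 186.]
top bell 0.76 [430. 156.  -1.] [227. 264.]
top parts_box 0.76 [724. 111.   3.] [252. 146.]
top spanner 0.82 [632. -78.  -0.] [327. 184.]
top spanner 0.38 [563. 156. 137.] [220. 199.]
top tire_lever 0.85 [ 668. -130.   -0.] [348. 171.]
```

View pics/scene0.png

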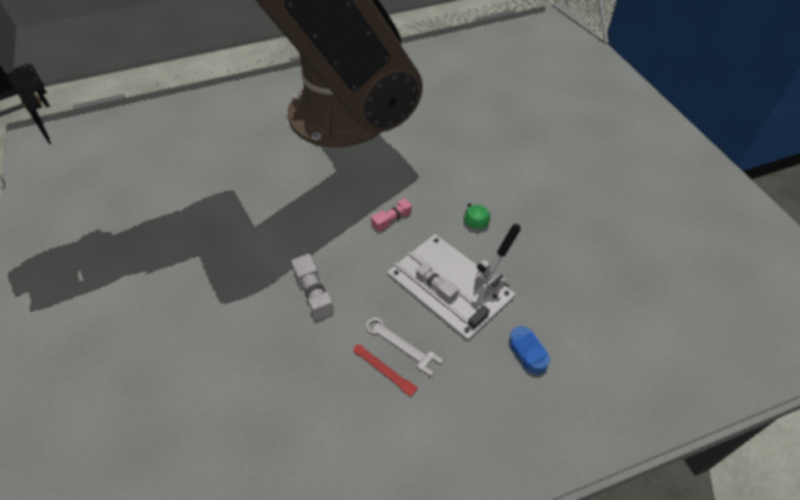

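View pics/top0.png

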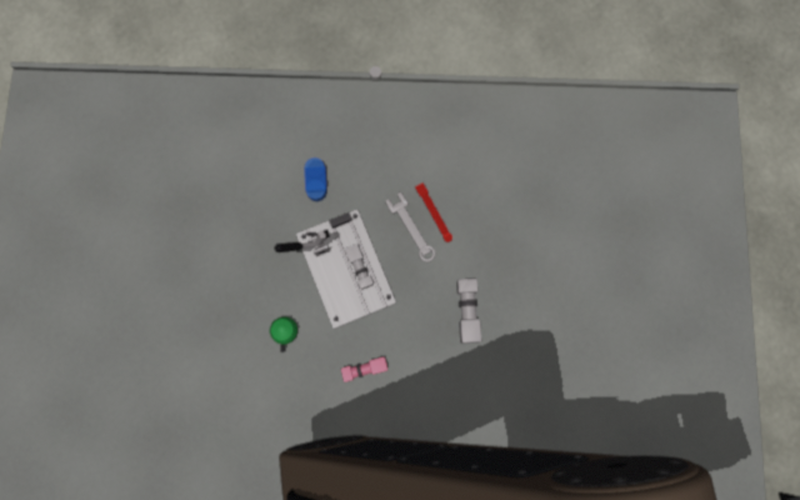

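Run:
```python
from h import *
loc={"fixture":(0,0,0),"stop_face":(70,0,25),"hinge":(45,55,50),"handle_end":(45,122,139)}
A=[];B=[];ad=[]
for n in("scene","top")*3:
    c=read_camera(n)
    for th,l in loc.items():
        r=nets.mark_of(c,th)
        if r: A.append(l[:2]);B.append(toworld(r[0]["point"],c)[:2])
    for r in nets.mark_of(c,"adjuster"):
        P=toworld(r["point"],c)
        if abs(P[0]-555)<40 and abs(P[1]-16)<30: ad.append(P)
A=np.array(A,float);B=np.array(B)
from scipy.optimize import least_squares
def T(p,A): 
    cs,s=np.cos(p[2]),np.sin(p[2]); return A@np.array([[cs,s],[-s,cs]])+p[:2]
f=least_squares(lambda p:(T(p,A)-B).ravel(),[572,24,.4],loss="soft_l1",f_scale=4)
p=f.x; print(p,np.abs(T(p,A)-B).max(0)); print(np.array(ad).round(0))
cs,s=np.cos(p[2]),np.sin(p[2]); d=np.array(ad)[:,:2]-p[:2]
print("adj in fix",(d@np.array([[cs,-s],[s,cs]])).round(1)); np.save("fix.npy",p)
# overlay
c=read_camera("top"); c2=read_camera("scene")
outs=[]
for c,cr in((c,(190,150,350,270)),(c2,(290,170,450,290))):
    im=cv2.resize(c["img"][:,:,::-1][cr[1]:cr[3],cr[0]:cr[2]],None,fx=5,fy=5,interpolation=cv2.INTER_CUBIC)
    def dr(q,col):
        q=np.array(q,float); w=np.c_[T(p,q[:,:2]),q[:,2]]
        u=np.array([(proj(x,c)-cr[:2]+.5)*5 for x in w]).astype(np.int32); cv2.polylines(im,[u],True,col,1)
    dr([(-110,-40,12),(90,-40,12),(90,90,12),(-110,90,12)],(0,0,255))
    dr([(70,-21,32),(86,-21,32),(86,21,32),(70,21,32)],(0,255,0))
    dr([(45,55,50),(45,122,139)],(255,0,0))
    outs.append(im); 
cv2.imwrite("pics/ov.png",cv2.resize(np.vstack(outs),None,fx=.5,fy=.5) if 0 else cv2.resize(np.hstack(outs),(800,300)))
cv2.imwrite("pics/ovt.png",outs[0])
```

```text
[5.70821925e+02 2.35856823e+01 4.07003900e-01] [  8.87405126 136.28128308]
[[554.  14.  15.]
 [554.  18.  15.]
 [553.  14.  10.]
 [555.  19.  14.]
 [557.  14.  13.]
 [553.  20.  14.]]
adj in fix [[-19.6  -2.3]
 [-17.7   1.2]
 [-19.9  -2.2]
 [-16.5   1.9]
 [-16.5  -3.7]
 [-18.2   3.9]]
```

View pics/ovt.png

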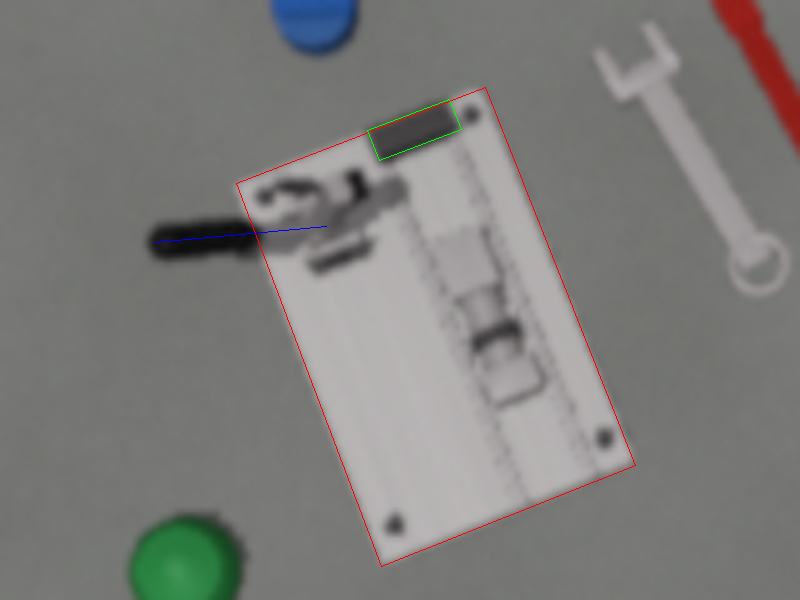

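The plate, stop and handle overlays match the picture. Adjuster candidates in the top view are the pink one at (291,296), the large grey one at (374,248) and the small grey one in the channel at (286,214). The last fits: it isn't pink, it's the smaller grey one, and the crop shows it lying in the channel. It sits at about x = -18, so 46 mm short. I'm moving now.

{"name": "apply_moves", "arguments": {"increments": [[[0,0,0],[0,-7.2,0],0],[[-4.4,0,-3.4],[0,0,0],0],[[-4.4,0,-3.4],[0,0,0],0],[[-4.4,0,-3.4],[0,0,0],0],[[-4.4,0,-3.4],[0,0,0],0]]}}

```text
t: 3.98
eef_pos: [281.4, -403.0, 213.7]
tcp_rot: [-1.57, -0.0, -2.736]
ft_force: [0.8, 0.5, -0.4]
opening: 0.532
```

```bash
cat > w.py <<'E'
from h import *
from scipy.spatial.transform import Rotation as Ro
import sys
s=readout.state(); p=np.load("fix.npy"); R=Ro.from_euler("xyz",s["tcp_rot"]); d=s["eef_pos"]-np.r_[p[:2],0]
F=Ro.from_euler("z",p[2]); print("t",round(float(s["t"]),2),"TCP fix",F.inv().apply(d).round(1),"F(fix)",F.inv().apply(s["ft_force"]).round(1),"open",round(float(s["opening"]),2),"j",s["joints"].round(2))
Rd=F*Ro.from_euler("xyz",[-np.pi/2,0,np.pi]); print("turn needed deg(tool)",np.degrees((R.inv()*Rd).as_rotvec()).round(2))
if len(sys.argv)>3:
    g=F.apply(np.array(sys.argv[1:4],float))+np.r_[p[:2],0]; print("to go tool cm",(R.inv().apply(g-s["eef_pos"])/10).round(2))
E
python3 w.py -95 0 150; python3 -c "from cell import env;print(env.grip_point_offset)"
```

```text
t 3.98 TCP fix [-434.6 -277.2  213.7] F(fix) [ 0.9  0.1 -0.4] open 0.53 j [-1.1   0.3   1.88 -0.    0.96  0.07]
turn needed deg(tool) [-0.06 -0.07  0.  ]
to go tool cm [-33.93   6.35 -27.77]
18.8
```

{"name": "apply_moves", "arguments": {"increments": [[[-4.4,0,-3.6],[0,0,0],0],[[-4.4,0,-3.6],[0,0,0],0],[[-4.4,0,-3.6],[0,0,0],0],[[-4.4,0,-3.6],[0,0,0],0],[[-4.4,0.5,-3.6],[0,0,0],0]]}}

```text
t: 4.6
eef_pos: [416.1, -143.0, 209.9]
tcp_rot: [-1.566, 0.002, -2.738]
ft_force: [1.1, -0.1, 0.4]
opening: 0.024
```

```bash
python3 w.py -90 0 100
```

```text
t 4.6 TCP fix [-208.   -91.8  209.9] F(fix) [ 0.9 -0.5  0.4] open 0.02 j [-0.48  0.23  2.   -0.    0.91  0.69]
turn needed deg(tool) [-0.28 -0.18 -0.13]
to go tool cm [-11.75  10.97  -9.27]
```

{"name": "apply_moves", "arguments": {"increments": [[[-3.5,1,-3],[0,0,0],0],[[-3.5,2.5,-2.8],[0,0,0],0],[[-3,2.5,-2],[0,0,0],0],[[-1.3,2.5,-1],[0,0,0],0],[[0,1.5,0],[0,0,0],0]]}}

```text
t: 5.22
eef_pos: [490.2, -10.1, 108.5]
tcp_rot: [-1.562, 0.007, -2.732]
ft_force: [-0.4, -0.6, -0.3]
opening: 0.003
```

```bash
python3 w.py -90 0 22
```

```text
t 5.22 TCP fix [-87.3   1.  108.5] F(fix) [-0.6 -0.4 -0.3] open 0.0 j [-0.15  0.45  2.   -0.01  0.68  1.01]
turn needed deg(tool) [-0.49  0.16 -0.41]
to go tool cm [0.33 8.65 0.02]
```

{"name": "apply_moves", "arguments": {"increments": [[[0.3,2.5,0.1],[-0.5,0.2,-0.4],0],[[0,2.5,0],[0,0,0],0],[[0,2,0],[0,0,0],0],[[0,1,0],[0,0,0],0],[[0,0.3,0],[0,0,0],0]]}}

```text
t: 5.85
eef_pos: [488.9, -11.9, 22.7]
tcp_rot: [-1.571, 0.0, -2.734]
ft_force: [-0.1, -0.3, 0.9]
opening: 0.002
```

```bash
python3 w.py -72 0 22
python3 - <<'E'
from h import *
c=read_camera("scene"); save(c,"s1.png",(290,160,450,280),5)
E
```

```text
t 5.85 TCP fix [-89.3  -0.1  22.7] F(fix) [-0.2 -0.2  0.9] open 0.0 j [-0.16  0.6   2.06  0.    0.48  1.  ]
turn needed deg(tool) [ 0.01  0.02 -0.03]
to go tool cm [-1.73  0.07 -0.01]
```

View pics/s1.png

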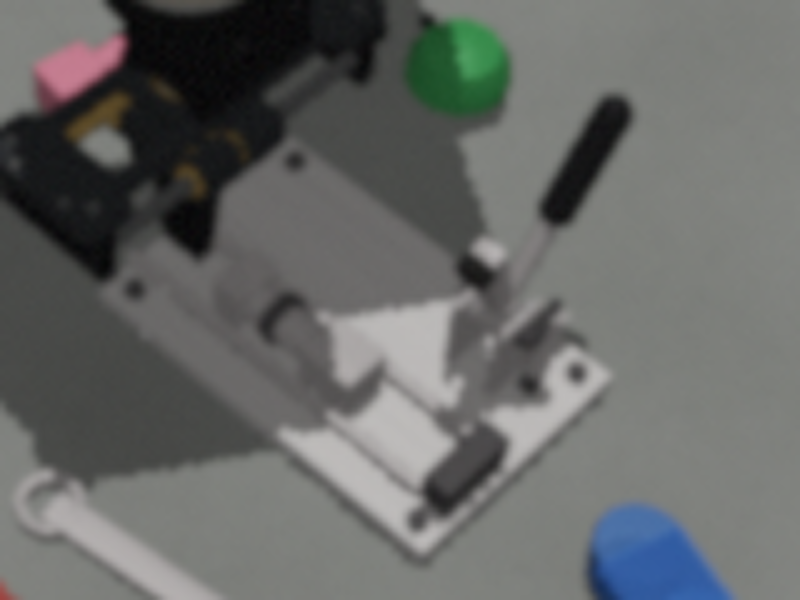

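The fingers, at crop (200,235), are in the channel behind the adjuster's near end at (220,270). The bell and the pink piece are clear, so I'm pushing.

{"name": "apply_moves", "arguments": {"increments": [[[-0.9,0,0],[0,0,0],0],[[-0.8,0,0],[0,0,0],0],[[-0.7,0,0],[0,0,0],0],[[-0.7,0,0],[0,0,0],0],[[-0.7,0,0],[0,0,0],0]]}}

```text
t: 6.52
eef_pos: [526.8, 4.2, 24.5]
tcp_rot: [-1.57, 0.002, -2.734]
ft_force: [-0.8, -0.4, -0.8]
opening: 0.005
```

```bash
python3 w.py -24 0 22.5
```

```text
t 6.53 TCP fix [-48.1  -0.4  24.5] F(fix) [-0.9  0.  -0.8] open 0.01 j [-0.12  0.63  1.97  0.    0.54  1.05]
turn needed deg(tool) [-0.07  0.03 -0.14]
to go tool cm [-2.41  0.2  -0.04]
```

{"name": "apply_moves", "arguments": {"increments": [[[-0.5,0.1,0],[0,0,0],0],[[-0.5,0.1,0],[0,0,0],0],[[-0.4,0,0],[0,0,0],0],[[-0.3,0,0],[0,0,0],0],[[-0.2,0,0],[0,0,0],0]]}}

```text
t: 7.15
eef_pos: [545.2, 12.3, 22.3]
tcp_rot: [-1.57, 0.002, -2.734]
ft_force: [-1.5, -0.2, 2.0]
opening: 0.006
```

```bash
python3 w.py -24 0 22.5
```

```text
t 7.15 TCP fix [-28.   -0.2  22.3] F(fix) [-1.4  0.4  2. ] open 0.01 j [-0.1   0.65  1.92  0.    0.57  1.06]
turn needed deg(tool) [-0.05  0.04 -0.1 ]
to go tool cm [-0.4  -0.02 -0.02]
```

{"name": "apply_moves", "arguments": {"increments": [[[-0.2,0,0],[0,0,0],0],[[-0.15,0,0],[0,0,0],0],[[-0.15,0,0],[0,0,0],0],[[-0.15,0,0],[0,0,0],0],[[-0.15,0,0],[0,0,0],0]]}}

```text
t: 7.78
eef_pos: [549.3, 14.3, 22.3]
tcp_rot: [-1.572, -0.006, -2.733]
ft_force: [-9.1, -7.8, 6.1]
opening: 0.003
```

```bash
python3 w.py -24 0 22.5
```

```text
t 7.78 TCP fix [-23.4  -0.   22.3] F(fix) [-11.5  -3.6   6.1] open 0.0 j [-0.09  0.66  1.91 -0.    0.59  1.07]
turn needed deg(tool) [0.07 0.07 0.36]
to go tool cm [ 0.06 -0.02 -0.  ]
```

{"name": "apply_moves", "arguments": {"increments": [[[-0.15,0,0],[0,0,0],0],[[-0.15,0,0],[0,0,0],0],[[-0.15,0,0],[0,0,0],0],[[0,0,0],[0,0,0],0],[[0,0,0],[0,0,0],0]]}}

```text
t: 8.4
eef_pos: [549.0, 14.1, 22.5]
tcp_rot: [-1.575, -0.016, -2.733]
ft_force: [-0.4, 0.8, 1.0]
opening: 0.002
```

```bash
python3 w.py -24 0 22.5
```

```text
t 8.4 TCP fix [-23.8  -0.1  22.5] F(fix) [-0.1  1.   1. ] open 0.0 j [-0.09  0.66  1.9  -0.01  0.6   1.08]
turn needed deg(tool) [0.22 0.06 0.92]
to go tool cm [ 0.02 -0.   -0.01]
```

The adjuster was blocked at the expected place with 11 N. I'm backing off, rising, then going round to the handle's outer side.

{"name": "apply_moves", "arguments": {"increments": [[[1,0,0],[0.2,0,0.9],0],[[1.5,-0.5,0],[0,0,0],0],[[1,-5,0],[0,0,0],0],[[0,-6,0],[0,0,0],0],[[0,-6,-1],[0,0,0],0]]}}

```text
t: 9.02
eef_pos: [507.3, 7.7, 198.8]
tcp_rot: [-1.575, -0.006, -2.735]
ft_force: [0.8, -0.4, 0.6]
opening: 0.005
```

```bash
python3 w.py 45 160 200
python3 - <<'E'
from h import *
c=read_camera("scene"); save(c,"s2.png",(310,170,430,270),6)
p=np.load("fix.npy")
cs,s=np.cos(p[2]),np.sin(p[2])
for n in("scene","top"):
    c=read_camera(n)
    for r in nets.mark_of(c,"adjuster"):
        P=toworld(r["point"],c);d=P[:2]-p[:2]; print(n,round(r["confidence"],2),round(cs*d[0]+s*d[1],1),round(-s*d[0]+cs*d[1],1),P[2].round(1))
E
```

```text
t 9.03 TCP fix [-64.6  10.6 198.8] F(fix) [ 0.6 -0.7  0.6] open 0.01 j [-0.12  0.35  1.86  0.    0.94  1.05]
turn needed deg(tool) [ 0.25 -0.    0.32]
to go tool cm [-10.96  -0.11 -14.94]
scene 0.78 -201.2 59.6 0.8
scene 0.71 30.2 -1.9 12.2
scene 0.64 -172.4 -164.9 0.8
scene 0.42 47.8 119.7 142.6
top 0.67 176.0 20.8 2.4
top 0.55 -174.9 -164.0 0.8
```

View pics/s2.png

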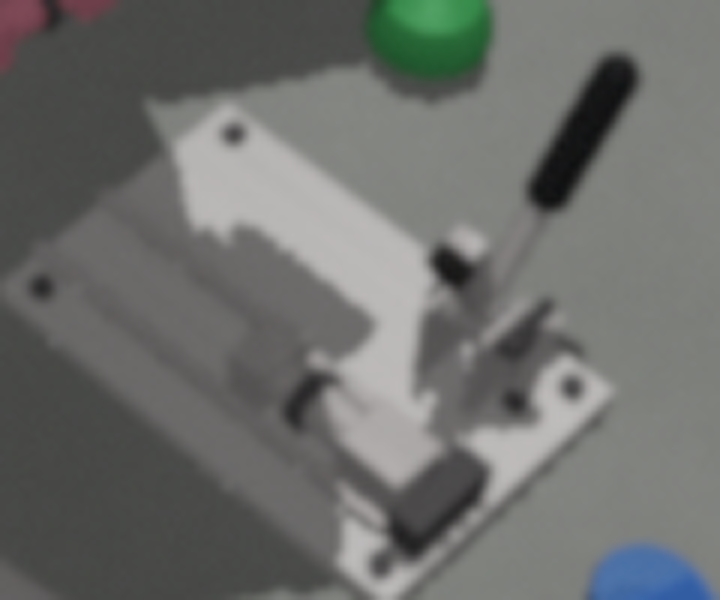

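The adjuster's end at crop (410,470) is against the stop block at (440,500). The network puts it at x ≈ 30, where home is 28. The lever is still open, so I'm going round to it.

{"name": "apply_moves", "arguments": {"increments": [[[0,0,-5],[0,0,0],0],[[0,0,-5],[0,0,0],0],[[-1,0,-5],[0,0,0],0],[[-5,0,0],[0,0,0],0],[[-4.5,0,0],[0,0,0],0]]}}

```text
t: 9.9
eef_pos: [539.7, 189.6, 188.4]
tcp_rot: [-1.579, -0.019, -2.737]
ft_force: [-0.0, -0.3, 0.5]
opening: 0.002
```

```bash
python3 w.py 45 158 122
```

```text
t 9.9 TCP fix [ 37.2 164.7 188.4] F(fix) [-0.1 -0.2  0.5] open 0.0 j [0.22 0.45 1.71 0.01 1.   1.38]
turn needed deg(tool) [ 0.45 -0.13  1.1 ]
to go tool cm [-0.91  6.62  0.73]
```

{"name": "apply_moves", "arguments": {"increments": [[[-0.8,1,0],[0.4,0,1.1],0],[[0,2.5,0],[0,0,0],0],[[0,2,0],[0,0,0],0],[[0,1,0],[0,0,0],0],[[0,0.2,0.3],[0,0,0],0]]}}

```text
t: 10.52
eef_pos: [546.6, 189.3, 110.0]
tcp_rot: [-1.574, -0.013, -2.736]
ft_force: [-0.2, 0.3, 1.0]
opening: 0.0
```

```bash
python3 w.py 45 76 122
```

```text
t 10.53 TCP fix [ 43.3 161.8 110. ] F(fix) [-0.1  0.3  1. ] open 0.0 j [0.22 0.55 1.77 0.   0.83 1.38]
turn needed deg(tool) [ 0.19 -0.09  0.74]
to go tool cm [-0.17 -1.23  8.58]
```

{"name": "apply_moves", "arguments": {"increments": [[[-0.2,-0.6,1.2],[0.2,0,0.7],0],[[0,-0.2,1.2],[0,0,0],0],[[0,0,1.2],[0,0,0],0],[[0,0,1.2],[0,0,0],0],[[0,0,1],[0,0,0],0]]}}

```text
t: 11.15
eef_pos: [573.8, 133.7, 121.2]
tcp_rot: [-1.57, 0.004, -2.737]
ft_force: [-0.7, 3.1, 2.9]
opening: 0.008
```

```bash
python3 w.py 45 76 122
```

```text
t 11.15 TCP fix [ 46.3  99.9 121.2] F(fix) [0.6 3.1 2.9] open 0.01 j [0.12 0.55 1.75 0.   0.84 1.28]
turn needed deg(tool) [-0.02 -0.12 -0.25]
to go tool cm [ 0.13 -0.08  2.39]
```

In contact at about 3 N. I'm continuing past upright.

{"name": "apply_moves", "arguments": {"increments": [[[0,0.1,1],[0,0,0],0],[[0,0.1,1],[0,0,0],0],[[0,0,1],[0,0,0],0],[[0,0,0.8],[0,0,0],0],[[0,0,0.3],[0,0,0],0]]}}

```text
t: 11.78
eef_pos: [591.3, 91.8, 118.6]
tcp_rot: [-1.57, 0.003, -2.737]
ft_force: [0.2, 1.2, -0.1]
opening: 0.005
```

```bash
python3 w.py 45 76 122
python3 - <<'E'
from h import *
c=read_camera("scene"); save(c,"s3.png",(310,170,430,270),6)
E
```

```text
t 11.78 TCP fix [ 45.8  54.6 118.6] F(fix) [ 0.7  1.  -0.1] open 0.01 j [0.04 0.56 1.73 0.   0.85 1.21]
turn needed deg(tool) [-0.07 -0.16 -0.19]
to go tool cm [ 0.09 -0.35 -2.14]
```

View pics/s3.png

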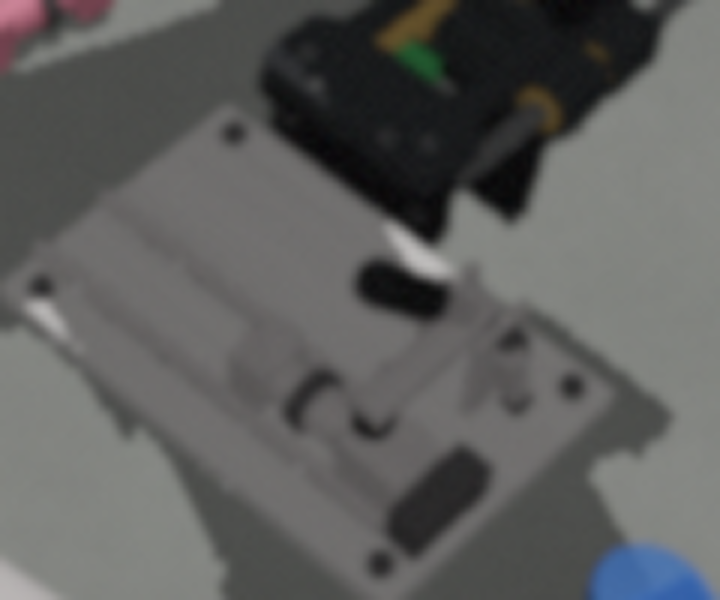

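The lever has snapped over. The handle at crop (400,290) leans across the channel and the pad at (375,425) is on the adjuster. I'm retreating up and outwards.

{"name": "apply_moves", "arguments": {"increments": [[[0,-0.5,-1.5],[0,0,0],0],[[0,-3,-3],[0,0,0],0],[[0,-5,-3],[0,0,0],0],[[0,-5,-2],[0,0,0],0],[[0,0,0],[0,0,0],0]]}}

```text
t: 12.45
eef_pos: [549.7, 185.9, 258.3]
tcp_rot: [-1.571, 0.003, -2.736]
ft_force: [0.7, -0.1, -0.5]
opening: 0.007
```

```bash
python3 w.py
python3 - <<'E'
from h import *
p=np.load("fix.npy");cs,s=np.cos(p[2]),np.sin(p[2])
c=read_camera("scene"); save(c,"s4.png",(240,120,460,320),3.6)
for n in("scene","top"):
    c=read_camera(n)
    for th in("adjuster","handle_end","pad","bell","parts_box","spanner","tire_lever"):
      for r in nets.mark_of(c,th)[:3]:
        P=toworld(r["point"],c);d=P[:2]-p[:2]; print(n,th,round(r["confidence"],2),"W",P.round(0),"fix",round(cs*d[0]+s*d[1],1),round(-s*d[0]+cs*d[1],1))
E
```

```text
t 12.45 TCP fix [ 44.9 157.4 258.3] F(fix) [ 0.6 -0.4 -0.5] open 0.01 j [0.21 0.38 1.62 0.   1.14 1.38]
turn needed deg(tool) [-0.   -0.07 -0.15]
scene adjuster 0.79 W [ 474. -195.    2.] fix -175.4 -162.5
scene adjuster 0.67 W [364.  -2.   1.] fix -200.4 58.6
scene adjuster 0.58 W [597.  34.  12.] fix 28.3 -0.4
scene handle_end 0.8 W [622.  31. 140.] fix 50.2 -13.2
scene pad 0.51 W [618.  41.  41.] fix 49.9 -2.7
scene pad 0.22 W [729. 109.   3.] fix 178.6 16.0
scene bell 0.62 W [432. 152.  -2.] fix -77.0 173.0
scene parts_box 0.85 W [730. 109.   4.] fix 180.2 15.4
scene spanner 0.95 W [636. -83.   1.] fix 17.9 -123.6
scene tire_lever 0.75 W [ 667. -131.    2.] fix 26.9 -180.1
top adjuster 0.95 W [358.   2.  -2.] fix -204.4 64.4
top adjuster 0.81 W [ 478. -197.   -4.] fix -172.9 -166.0
top adjuster 0.7 W [597.  38.  15.] fix 30.2 3.2
top handle_end 0.84 W [618.  30. 137.] fix 46.4 -12.7
top bell 0.82 W [429. 153.   1.] fix -78.7 174.8
top parts_box 0.91 W [727. 112.   1.] fix 178.1 19.1
top spanner 0.91 W [630. -81.   1.] fix 13.3 -119.6
top tire_lever 0.75 W [ 666. -131.   -1.] fix 25.8 -179.7
```

View pics/s4.png

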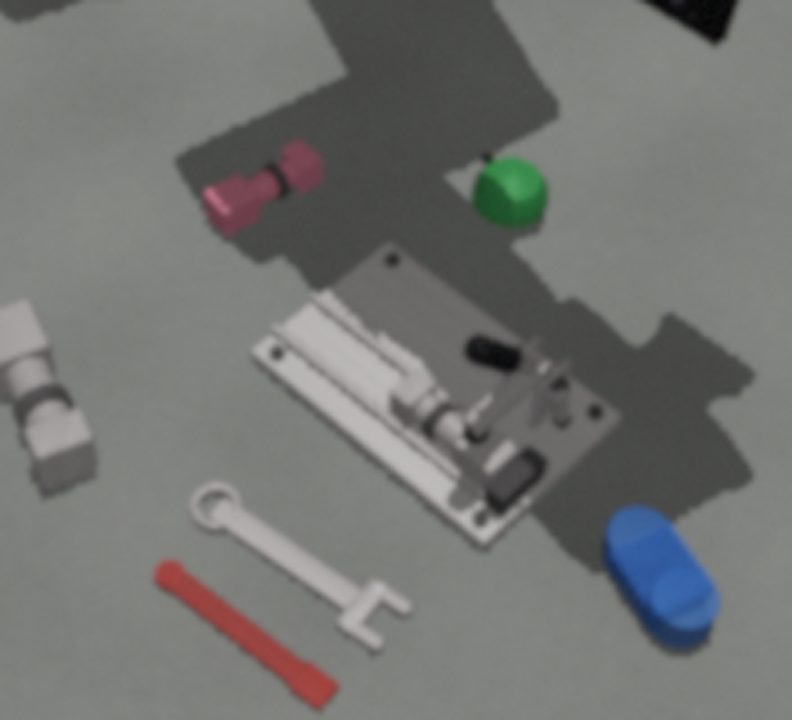

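The clamp is shut with the pad at crop (478,430). The adjuster is against the stop at (515,478), the bystanders haven't moved and the gripper is clear.

```bash
python3 -c "from cell import env;print(env.job_done())"
```

```text
the job is handed in; nothing more can be done
None
```

The adjuster is home against the end stop, the clamp is snapped shut on it, and I handed the job in at about 12.6 s.

- **Adjuster:** I pushed it along the channel with closed fingertips until it stopped at the expected place, with about 11 N on the wrist. After the clamp shut, the networks put it at x ≈ 28 and 30 mm, where home is 28 mm.
- **Clamp:** I pushed the handle over past upright with about 3 N. The handle end then read about (46–50, -13, 137–140) mm in the fixture's frame, where shut is (45, -12, 139). The last picture shows the pad on the adjuster. One network reading put the pad at about x = 50, y = -3 mm instead of (45, 0), which is near its 4 mm error. The top camera didn't report the pad at all.
- **Other things:** The tire lever, spanner, parts box and bell stayed where they were, within the networks' measuring error. The gripper was clear of everything when I handed in, and no check failed.

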